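# Clear the packing block and lock the damper holder

## Task

Take the wooden packing block off the blue base of the leaning damper holder, where it stands in the way of the collar's handle, and put it in the empty black scrap bin beside the holder. Then turn the lock collar clockwise by its red handle until the handle is lined up with the green mark in front (the red line on the collar's back then meets the green mark at the back), not short of it and not past it. Leave the carton, the spray can and the steel disc alone.

Things in the scene. Friction and masses are not known exactly. Their poses are not given: they have to be found in the camera images.
- holder: Blue steel base plate, 12 mm thick, fixed. Origin: on its underside (bench level), straight below the collar's axis point, which is 140 mm up; x to the holder's back, y to its left, z up. The plate spans x -170 to +90 mm, y -130 to +130 mm. From it a grey tube leans 30 deg from vertical towards the front (-x), with a grey flange of radius 72 mm just under the collar.
- damper_top (a point): Top centre of the damper held in the holder: black tube of radius 25 mm, then a thin rod and a rubber bush of radius 20 mm, rising from the collar 130 mm along the same leaning axis, so that it overhangs the front of the base. Fixed. z axis along the leaning axis.
- collar (a joint): Turn of the lock collar about the leaning axis, rad. 0: unlocked (handle over the thin red stripe of the flange, on the holder's right, -y side). Grows clockwise seen from above. 1.20: locked mark (handle centred on the 26 mm wide green stripe, at the front). It can go past it, to a stop at 1.55. It stays where it is left; about 3 N at the handle moves it.
- collar_grip (a point): Centre of the collar's red handle grip: a bar 55 mm long (radially), 16 mm wide and 22 mm high, centred 107.5 mm from the collar's axis. x axis radially outwards along the handle, z axis along the leaning collar axis (up and to the front); turns with the collar. At least 60 mm free below the grip.
- collar_center (a point): Point on the collar's axis at the height of the handle; z axis along the leaning axis, x axis towards the handle. The collar is an aluminium ring of radius 46 mm, 22 mm high (11 mm either side of this point), with a red line 8 mm wide on its back, opposite the handle; at the locked mark this line meets a 14 mm wide green mark on the back of the flange.
- chock: Wooden block, 44 x 44 x 105 mm, standing upright on the base in the path of the collar's handle. Origin at the centre of its underside, z along the 105 mm length.
- chock_center (a point): Centre of the wooden block.
- bin: Scrap bin: empty black open box, outside 220 (x) x 200 (y) x 140 mm high, walls and floor 6 mm, fixed; to the left or the right of the holder. Origin at the centre of its underside.
- crate: Grey stock crate, 220 x 200 x 110 mm, full of filters, fixed, on the other side of the holder; not the scrap bin. Origin at the centre of its underside.
- carton: Bystander: cardboard carton 80 x 110 x 90 mm, between the robot and the holder, on the right. Origin at the centre of its underside.
- spray: Bystander: blue spray can, radius 32 mm, 180 mm high, behind the holder on the left. Origin at the centre of its underside.
- disc: Bystander: steel disc with a hole, radius 60 mm, 22 mm thick, lying flat between the robot and the holder, on the left. Origin at the centre of its underside.
Mind the look-alikes: they are no part of the job. Of the things like the chock, leave any that is purple; of the rest the larger one is meant.

How it is judged:
By the outcome, as a careful person would: the job done as asked, in the order asked, and still so for the second after the job is handed in, with the robot touching nothing.
It also fails if it takes over 70 s, if anything falls off the work surface, if the arm or the gripper's body presses on something with over 40 N, if the wrist force passes 120 N, or if a joint passes its speed limit or range.

## Robot

A 6-joint arm with a two-finger parallel gripper is mounted at the origin on the work surface. World frame = base frame: x ahead of the robot, y to its left, z up, the work surface at z = 0. Lengths are in m, angles in rad, forces in N, time in s.
With the tool pointing down it reaches from about 0.4 to 0.925 m from the base axis. Payload 12.5 kg.
Tool frame: the origin (TCP) lies between the finger pads; the fingertips stand 25 mm ahead of it and the grasp point (between the pads) lies 6 mm ahead of it; z points along the fingers, x is the direction in which the jaws open and shut, and the axes are right-handed (so a half turn about z gives the same grasp; the last joint's range is limited). The gripper opens to 95 mm and grips with 3 to 60 N. Pads are 20 mm wide; open, the fingers measure 119 mm over their backs; the gripper's body (75 mm by 180 mm) begins 59 mm behind the grasp point.
Start: joints at [1.187, 0.491, 1.559, -0, 1.092, -0.106], TCP at [0.171, 0.601, 0.24] pointing down, gripper open.
Joint ranges: [-3.1, 3.1], [-0.84, 2.19], [0.05, 2.79], [-1.13, 4.28], [0.06, 2.93], [-2.69, 2.69]. Speed limits (rad/s): [2.22, 2.22, 2.79, 3.14, 3.14, 3.14].

## Interface

Orientations are given as a 3x3 rotation matrix whose columns are the frame's x, y, z axes.
In Python, from rig import * gives the robot as it stands.
- The arm moves only by the tool move_arm, never from a script. Its argument "targets" is a list of rows, each a list of 7 numbers: the shift along the tool's x, y, z in units of 30 mm (1.0 is 30 mm), then the turn, a rotation vector about the tool's x, y, z in units of 8 degrees (1.0 is 8 degrees), then the closure, from -1 (fully open) to 1 (shut). In form: [[dx, dy, dz, rx, ry, rz, claw], ...]. A call has 1 to 8 rows; each row is the pose to reach, as a shift and turn from the pose measured when the call began, along the tool's axes at that moment; what a row does not reach only later rows make up. A row lasts 1/10 s, in which the tool goes at most 50 mm and 8.59 degrees, less where a joint would pass 70% of its speed; a pose out of reach is approached as far as the arm can. A call with a gripper value outside its range is refused whole. The fingers move at their own pace and stop on an object; "squeeze" is the grip in N (left out, the last holds). Time passes only in rows, so rows that repeat a pose let the fingers close. It gives the time, the measured TCP pose, the force and the opening at its end, in the units of the state.
- get_obs(): the state, without advancing time (a new reading comes with each control period).
- camera(name): name is "scene" or "top"; returns (picture, depth): 480x640x3 uint8, red, green, blue; 480x640 float32, m along the optical axis (not along the pixel's ray), 0 where there is no reading.
- get_calibration(name): a dict with "fx", "fy", "cx", "cy" (pixels), "k1" (the pictures are not rectified: a ray, as slopes to the right and down, at radius r is drawn at 1 + k1 r^2 times it, then the intrinsics apply), "eye" and "orientation" of the camera in the world. Camera axes: x right, y up, looking along -z (the intrinsics and any distortion apply to the point x, -y, -z); pixel columns grow to the right and rows downward; lengths in m; the calibration is good to about 2 mm. A picture is of the moment at which its call begins. get_calibration takes no time and is no camera call.
- hand_in(): hands the job in, once; it reports no verdict.
The state is a dict: "clock": time; "joint_pos": joint angles; "joint_vel": joint speeds; "effort": joint torques, N m; "position": TCP position; "eef_rot": TCP orientation; "force": force on the tool from outside, world axes, zero at the start; "moment": the same for the moment, N m; "grip_width": opening from 0.0 (shut) to 1.0 (fully open).
Only numpy, scipy, OpenCV 4.12 (cv2) and the standard library are available. Lean on these libraries where they do the work, as an engineer would, in place of code of your own. Each camera call takes 0.05 s, during which the arm holds its last target.

## Working session

There is one attempt and no reset: what is moved stays moved. The work goes in short steps, Python scripts to look and compute and a tool call to move; the robot and the scene stay as the last step left them, time stands still between calls to the robot, and variables do not carry over. Pictures are saved under pics/ and viewed, and the job is handed in when it is done.

Besides the shell and the picture viewer there is one more tool, called after "Emit:" as a command line: name --pt "numbers of a row" for each row, then --argument value for the rest. move_arm: Moves the arm, as the interface text tells. Its arguments: {"type":"object","properties":{"targets":{"type":"array"},"squeeze":{"type":"number"}},"required":["targets"]}

```bash
ls; mkdir -p pics; python3 - <<'E'
from rig import *
import cv2,numpy as np
for n in("scene","top"):
    p,d=camera(n); cv2.imwrite(f"pics/{n}0.png",p[:,:,::-1]); np.savez(f"{n}0.npz",p=p,d=d)
    print(get_calibration(n))
print(get_obs())
E
```

```text
pics
{'fx': 504.80522776866434, 'fy': 504.80522776866434, 'cx': 321.20653527573916, 'cy': 236.95999468300715, 'k1': -0.11487287074736764, 'eye': array([1.15994243, 0.17046546, 1.09683186]), 'orientation': array([[-2.79018264e-01, -8.08418311e-01,  5.18274678e-01],
       [ 9.60285557e-01, -2.34512142e-01,  1.51181029e-01],
       [-6.75806992e-04,  5.39873957e-01,  8.41745599e-01]])}
{'fx': 517.2045801568726, 'fy': 517.2045801568726, 'cx': 316.34169776524675, 'cy': 241.50038474453038, 'k1': -0.13978253535433335, 'eye': array([0.38009577, 0.01910309, 1.24069263]), 'orientation': array([[ 0.02940954,  0.98131962, -0.19012334],
       [-0.99954038,  0.0302715 ,  0.00163051],
       [ 0.00735537,  0.189988  ,  0.98175886]])}
{'clock': 0.1, 'joint_pos': array([ 1.18739457e+00,  4.91478063e-01,  1.55934832e+00, -5.58744782e-06,
        1.09170661e+00, -1.05592361e-01]), 'joint_vel': array([-0.00066373, -0.00161664, -0.00085938, -0.00106605,  0.00091418,
        0.00047135]), 'effort': array([ 2.44867064e-03, -6.13624549e+01, -2.58608580e+01,  6.93347747e-02,
        4.70000971e-02, -1.83701144e-05]), 'position': array([0.17131545, 0.60088177, 0.2391472 ]), 'eef_rot': array([[ 2.74247055e-01,  9.61659208e-01, -3.47158787e-04],
       [ 9.61658816e-01, -2.74247258e-01, -8.73916898e-04],
       [-9.35617578e-04, -9.41791727e-05, -9.99999558e-01]]), 'force': array([ 0.50097465, -0.03903366, -0.16958204]), 'moment': array([0.00391673, 0.02077591, 0.04083872]), 'grip_width': 1.0006866267406327}
```

View pics/scene0.png

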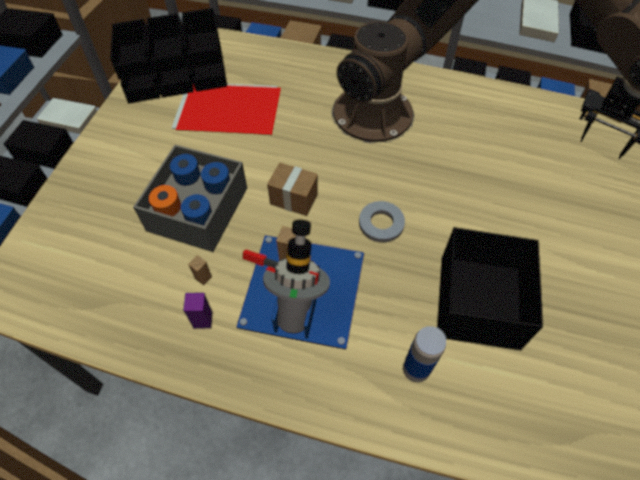

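View pics/top0.png

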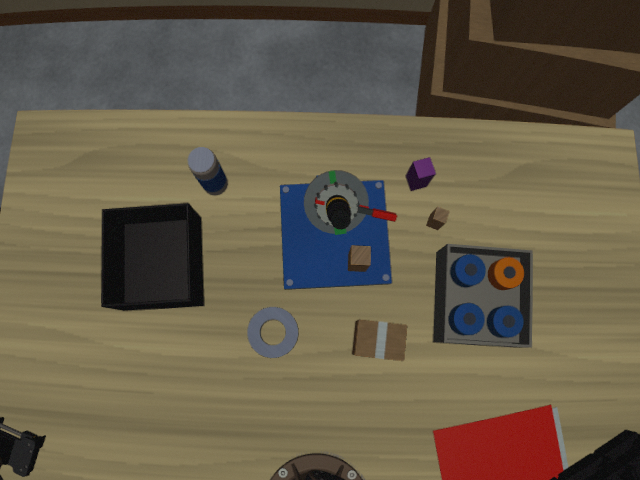

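Chock candidates in the top view: the wooden block on the blue base (360,258), a small wooden block on the bench (438,217) and a purple block (421,173). By the description I choose (360,258). The bin is the empty black box at (152,255); the crate full of filters is at (484,296). I'll check the choice in a close crop and measure.

```bash
cat > h.py <<'E'
from rig import *
import cv2,numpy as np
def rays(n,uv):
    c=get_calibration(n); K=np.array([[c['fx'],0,c['cx']],[0,c['fy'],c['cy']],[0,0,1.]])
    s=cv2.undistortPoints(np.array(uv,float).reshape(-1,1,2),K,np.array([c['k1'],0,0,0.])).reshape(-1,2)
    d=np.c_[s[:,0],-s[:,1],-np.ones(len(s))]
    return c['eye'],d@c['orientation'].T
def plane(n,uv,z):
    e,d=rays(n,uv); t=(z-e[2])/d[:,2]; return e+d*t[:,None]
def depthpts(n,uv,D):
    e,d=rays(n,uv); uv=np.array(uv,int); return e+d*D[uv[:,1],uv[:,0]][:,None]
def cloud(n,D):
    v,u=np.nonzero(D>0); return np.c_[u,v],depthpts(n,np.c_[u,v],D)
E
python3 - <<'E'
from h import *
for n in("top","scene"):
    f=np.load(n+"0.npz");p,D=f['p'],f['d']
    hsv=cv2.cvtColor(p,cv2.COLOR_RGB2HSV)
    uv,P=cloud(n,D); H=hsv[uv[:,1],uv[:,0]].astype(int)
    # base plate
    m=(H[:,0]>100)&(H[:,0]<125)&(H[:,1]>150)&(abs(P[:,2]-.012)<.006)&(P[:,0]>.4)&(abs(P[:,1])<.3)
    q=P[m]; r=cv2.minAreaRect((q[:,:2]*1000).astype(np.float32)); print(n,"base",r,np.median(q[:,2]),cv2.boxPoints(r).tolist())
    # chock top
    m=(abs(P[:,2]-.117)<.008)&(H[:,0]<25)&(P[:,0]>.4)&(P[:,0]<.8)&(abs(P[:,1]+.03)<.15)
    if n=="top": m&=(abs(uv[:,0]-360)<20)&(abs(uv[:,1]-258)<20)
    q=P[m]; print("chock",len(q),np.median(q,0) if len(q) else 0)
    if len(q)>5: r=cv2.minAreaRect((q[:,:2]*1000).astype(np.float32)); print(r)
    # red
    m=((H[:,0]<6)|(H[:,0]>174))&(H[:,1]>180)&(H[:,2]>100)&(P[:,2]>.08)&(P[:,0]>.4)
    q=P[m];print("red",len(q),np.median(q,0),q.min(0),q.max(0))
    # bin
    m=(abs(P[:,2]-.14)<.008)&(H[:,2]<60)&(P[:,1]>.2)&(P[:,0]>.3)
    q=P[m];r=cv2.minAreaRect((q[:,:2]*1000).astype(np.float32)); print("bin",len(q),r,cv2.boxPoints(r).tolist())
f=np.load("top0.npz");p=f['p']
cv2.imwrite("pics/crop1.png",cv2.resize(p[150:300,260:460],None,fx=4,fy=4,interpolation=cv2.INTER_CUBIC)[:,:,::-1])
E
```

```text
top base ((640.6703491210938, -26.248580932617188), (256.8609313964844, 256.62493896484375), 4.784018039703369) 0.01132682871506474 [[501.986083984375, 90.9057846069336], [523.3885498046875, -164.8251190185547], [779.3546142578125, -143.4029541015625], [757.9521484375, 112.32795715332031]]
chock 387 [ 0.57034921 -0.08064704  0.11648243]
((571.0333251953125, -81.04171752929688), (43.02504348754883, 44.743648529052734), 89.49193572998047)
red 189 [ 0.65646749 -0.1240109   0.14628565] [ 0.64576431 -0.1562389   0.12474708] [0.6804337  0.02072693 0.17146113]
bin 1157 ((600.737548828125, 362.55279541015625), (309.435302734375, 268.7403564453125), 5.298568248748779) [[434.2724914550781, 482.0613098144531], [459.0895080566406, 214.46926879882812], [767.20263671875, 243.04428100585938], [742.3856201171875, 510.6363220214844]]
scene base ((645.0525512695312, -27.2857666015625), (254.14730834960938, 252.63735961914062), 4.782413959503174) 0.011743290702839193 [[507.8898620605469, 87.99874877929688], [528.9527587890625, -163.75904846191406], [782.2152099609375, -142.57028198242188], [761.15234375, 109.18751525878906]]
chock 363 [ 0.58913738 -0.07883701  0.11664689]
((650.2588500976562, -57.03253173828125), (215.42755126953125, 64.48558044433594), 28.87169075012207)
red 223 [ 0.66534266 -0.12422258  0.14404915] [ 0.65221739 -0.15590759  0.12364623] [0.68831293 0.0214129  0.17004651]
bin 991 ((613.0740966796875, 361.5287780761719), (323.566650390625, 267.7167053222656), 6.135384559631348) [[437.91094970703125, 477.3293151855469], [466.52398681640625, 211.14605712890625], [788.2372436523438, 245.72824096679688], [759.6242065429688, 511.9114990234375]]
```

View pics/crop1.png

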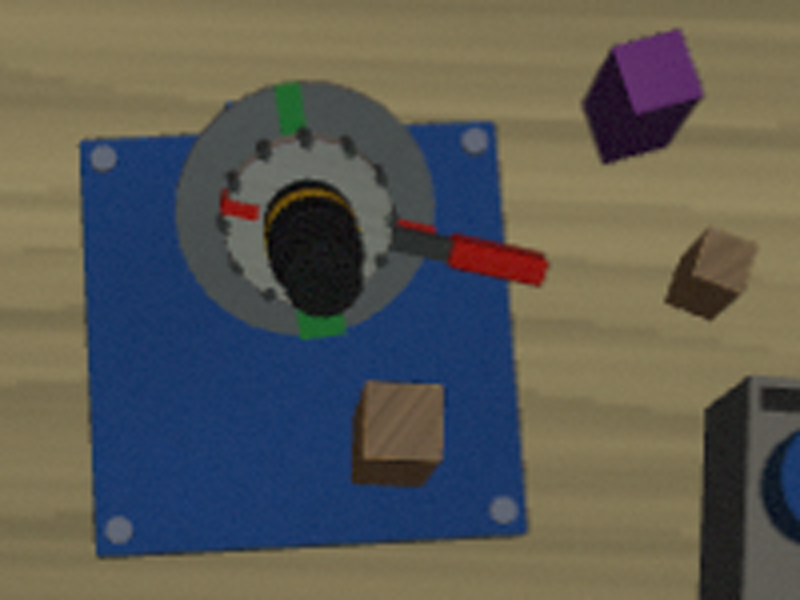

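The crop shows a large wooden block standing on the blue plate (crop 402,420). The collar handle is over the red stripe on the right, with green marks at front and back. Next I refine the chock, bin and handle from both views.

```bash
python3 - <<'E'
from h import *
def comp(mask,seed):
    n,l=cv2.connectedComponents(mask.astype(np.uint8)); return l==l[seed[1],seed[0]]
for n,sc,sb in(("top",(360,255),(150,260)),("scene",(284,238),(490,290))):
    f=np.load(n+"0.npz");p,D=f['p'],f['d']; hsv=cv2.cvtColor(p,cv2.COLOR_RGB2HSV).astype(int)
    uv,P=cloud(n,D); X=np.zeros(D.shape+(3,)); X[uv[:,1],uv[:,0]]=P
    Hh=hsv
    wood=(X[...,2]>.107)&(X[...,2]<.125)&(abs(X[...,0]-.572)<.05)&(abs(X[...,1]+.08)<.05)&(Hh[...,0]<25)
    q=X[wood]; r=cv2.minAreaRect((q[:,:2]*1000).astype(np.float32)); print(n,"chock",len(q),r,np.median(q[:,2]))
    b=(X[...,2]>.13)&(X[...,2]<.15)&(X[...,0]>.4)&(X[...,0]<.8)&(X[...,1]>.2)&(X[...,1]<.55)&(Hh[...,2]<90)&(Hh[...,1]<120)
    b=cv2.morphologyEx(b.astype(np.uint8),cv2.MORPH_CLOSE,np.ones((3,3)))
    k,l,s,c=cv2.connectedComponentsWithStats(b);i=1+np.argmax(s[1:,4]); q=X[(l==i)&(X[...,2]>.13)&(X[...,2]<.15)]
    print("bin",len(q),cv2.minAreaRect((q[:,:2]*1000).astype(np.float32)))
    red=((Hh[...,0]<6)|(Hh[...,0]>174))&(Hh[...,1]>150)&(X[...,2]>.08)&(X[...,0]>.4)&(X[...,1]<-.06)
    q=X[red]; print("grip",len(q),q.mean(0),q.min(0),q.max(0)); 
    g=(Hh[...,0]>45)&(Hh[...,0]<75)&(Hh[...,1]>120)&(X[...,0]>.4)&(X[...,0]<.8)
    k,l,s,c=cv2.connectedComponentsWithStats(g.astype(np.uint8))
    for i in range(1,k):
        if s[i,4]>8: print("green",c[i],s[i,4],X[l==i].mean(0))
    for nm,cx,cy,w in(("carton",.43,-.1,.08),):
        m=(X[...,2]>.08)&(X[...,2]<.1)&(abs(X[...,0]-cx)<w)&(abs(X[...,1]-cy)<w)
        q=X[m]; print(nm,cv2.minAreaRect((q[:,:2]*1000).astype(np.float32)) if len(q) else 0)
f=np.load("scene0.npz");p=f['p']
cv2.imwrite("pics/crop2.png",cv2.resize(p[210:350,220:380],None,fx=4,fy=4,interpolation=cv2.INTER_CUBIC)[:,:,::-1])
E
```

```text
top chock 392 ((571.0333251953125, -81.04171752929688), (43.02504348754883, 44.743648529052734), 89.49193572998047) 0.11642153031463509
bin 1210 ((554.0726318359375, 392.573486328125), (220.9247589111328, 202.34620666503906), 5.934170722961426)
grip 203 [ 0.65816587 -0.12543425  0.14413805] [ 0.64576431 -0.1562389   0.12474708] [ 0.6804337  -0.07631827  0.15299468]
green [332.         176.45833333] 72 [ 0.73301805 -0.01246485  0.16679949]
green [339.52631579 230.92982456] 57 [ 0.6258152  -0.03414512  0.10499773]
carton ((388.3262023925781, -128.38778686523438), (104.06475067138672, 78.87889862060547), 87.14232635498047)
scene chock 225 ((572.3926391601562, -83.99044799804688), (39.32320022583008, 46.80842590332031), 87.14606475830078) 0.11659157436831946
bin 1091 ((557.294189453125, 390.62457275390625), (221.91238403320312, 199.97622680664062), 5.80262565612793)
grip 237 [ 0.66580038 -0.12226044  0.14165247] [ 0.65221739 -0.15590759  0.12364623] [ 0.69678934 -0.06568004  0.16847733]
green [293.13953488 292.93023256] 43 [ 0.7350174  -0.01333177  0.16905041]
carton ((393.2823486328125, -127.04010009765625), (106.51121520996094, 85.71926879882812), 88.5154037475586)
```

View pics/crop2.png

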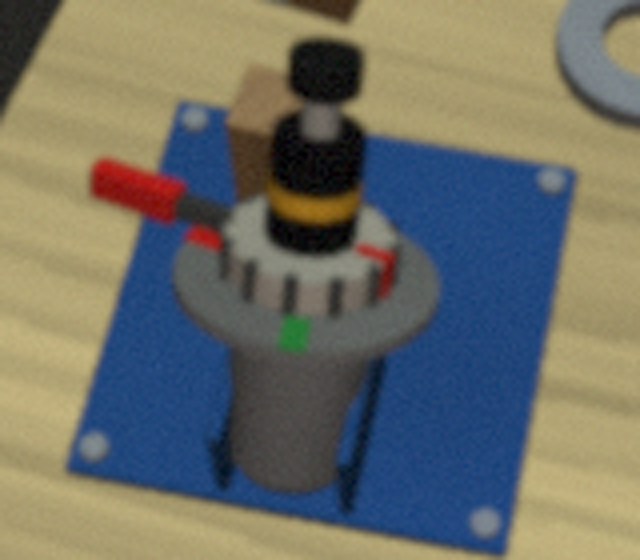

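```bash
cat >> h.py <<'E'
from scipy.spatial.transform import Rotation as Rn
def tilt(t,yaw=0):
    t=np.radians(t); z=np.array([np.sin(t),0,-np.cos(t)]); x=np.array([0,1.,0]); return Rn.from_euler('z',yaw,degrees=True).as_matrix()@np.c_[x,np.cross(z,x),z]
def to(pos,R,grasp=True):
    o=get_obs(); p=np.array(pos,float)-(R[:,2]*.006 if grasp else 0)
    Rc=o['eef_rot']; s=Rc.T@(p-o['position'])/.03; w=Rn.from_matrix(Rc.T@R).as_rotvec()*180/np.pi/8
    print("shift",s.round(2).tolist(),"turn",w.round(2).tolist())
E
python3 - <<'E'
from h import *
to([.40,.30,.35],tilt(25)); 
E
```

```text
shift [-7.58, 10.0, -3.87] turn [-3.11, 0.44, -1.96]
```

Emit:
move_arm --pt "-7.6 10 -3.9 -3.1 0.4 -2 -1" --pt "-7.6 10 -3.9 -3.1 0.4 -2 -1" --pt "-7.6 10 -3.9 -3.1 0.4 -2 -1" --pt "-7.6 10 -3.9 -3.1 0.4 -2 -1" --pt "-7.6 10 -3.9 -3.1 0.4 -2 -1" --pt "-7.6 10 -3.9 -3.1 0.4 -2 -1" --pt "-7.6 10 -3.9 -3.1 0.4 -2 -1" --pt "-7.6 10 -3.9 -3.1 0.4 -2 -1"

```text
clock: 0.9
position: [0.398, 0.2976, 0.3571]
eef_rot: [[-0.005, 0.907, 0.422], [1.0, 0.007, -0.004], [-0.007, 0.422, -0.907]]
force: [-0.2, 1.2, 0.0]
grip_width: 1.001
```

```bash
python3 - <<'E'
from h import *
print(get_obs()['joint_pos'])
to([.50,-.081,.25],tilt(25)); 
E
```

```text
[ 0.63524314  0.08926998  1.88291374 -0.34581048  0.84402377 -0.753064  ]
shift [-12.61, 1.49, 4.52] turn [-0.01, 0.03, 0.05]
```

Emit:
move_arm --pt "-12.6 1 2 0 0 0 -1" --pt "-12.6 1 2 0 0 0 -1" --pt "-12.6 1 2 0 0 0 -1" --pt "-12.6 1 2 0 0 0 -1" --pt "-12.6 1 2 0 0 0 -1" --pt "-12.6 1.2 3 0 0 0 -1" --pt "-12.6 1.5 4.5 0 0 0 -1" --pt "-12.6 1.5 4.5 0 0 0 -1"

```text
clock: 1.7
position: [0.4896, -0.0691, 0.2657]
eef_rot: [[-0.003, 0.906, 0.423], [1.0, 0.006, -0.006], [-0.007, 0.423, -0.906]]
force: [1.3, 1.1, 0.2]
grip_width: 1.0
```

```bash
python3 - <<'E'
from h import *
print(get_obs()['joint_pos'])
for n in("scene","top"):
    p,d=camera(n); cv2.imwrite(f"pics/{n}1.png",p[:,:,::-1])
to([.573,-.081,.09],tilt(25)); 
E
```

```text
[-0.34332574  0.15146888  2.08400233  0.28623261  0.50759536 -2.14135802]
shift [-0.33, 0.1, 6.18] turn [-0.04, 0.03, 0.02]
```

View pics/scene1.png

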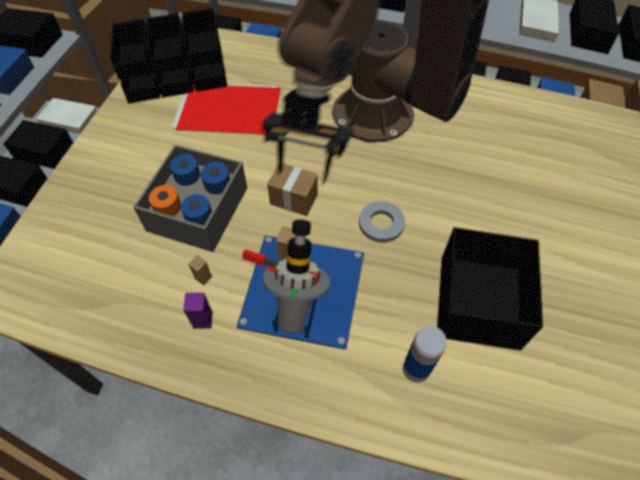

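The gripper is clear, in front of the block (jaws at 280–330,130–175). Next I descend.

Emit:
move_arm --pt "-0.3 0.1 1 0 0 0 -1" --pt "-0.3 0.1 2 0 0 0 -1" --pt "-0.3 0.1 3 0 0 0 -1" --pt "-0.3 0.1 3.8 0 0 0 -1" --pt "-0.3 0.1 4.5 0 0 0 -1" --pt "-0.3 0.1 5.2 0 0 0 -1" --pt "-0.3 0.1 5.7 0 0 0 -1" --pt "-0.3 0.1 6.1 0 0 0 -1"

```text
clock: 2.6
position: [0.5699, -0.0791, 0.0976]
eef_rot: [[-0.0, 0.909, 0.416], [1.0, 0.002, -0.004], [-0.005, 0.416, -0.909]]
force: [0.0, -1.2, 1.2]
grip_width: 1.0
```

```bash
python3 - <<'E'
from h import *
for n in("scene","top"):
    p,d=camera(n); cv2.imwrite(f"pics/{n}2.png",cv2.resize(p[150:350,220:420],None,fx=3,fy=3)[:,:,::-1])
to([.573,-.081,.09],tilt(25)); print(get_obs()['force'])
E
```

```text
shift [-0.06, -0.01, 0.07] turn [-0.06, 0.03, 0.01]
[-1.22522575 -1.44406196 -0.53499674]
```

View pics/top2.png

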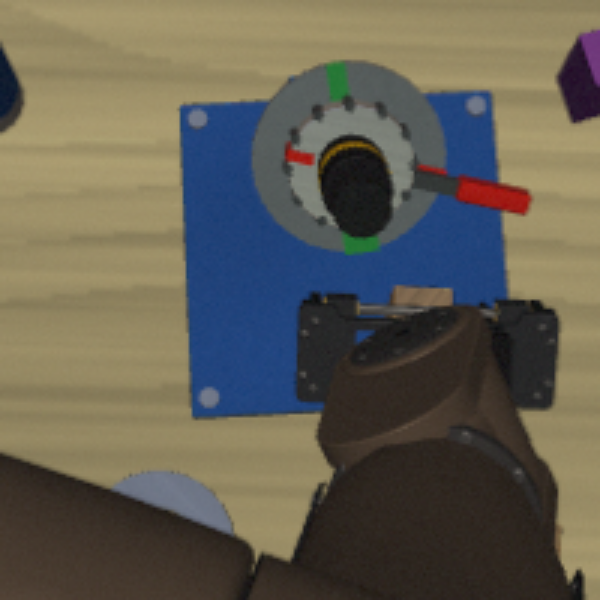

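View pics/scene2.png

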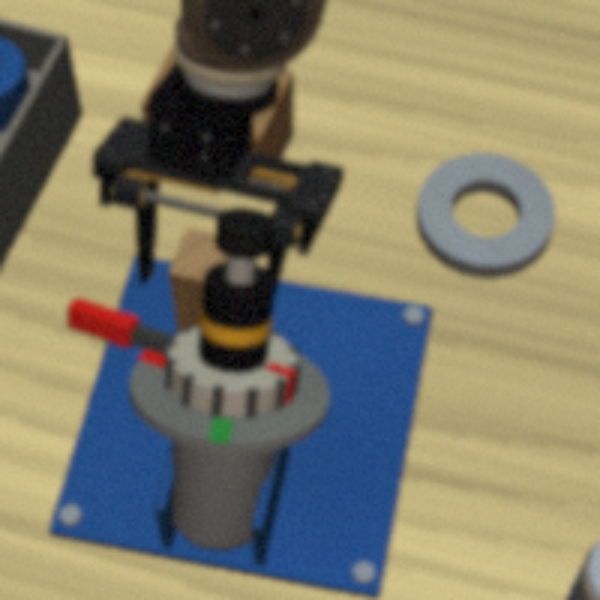

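The block stands between the fingers, and the damper is clear. I close with a moderate squeeze.

Emit:
move_arm --pt "-0.06 0 0.05 0 0 0 -0.3" --pt "-0.06 0 0.05 0 0 0 0" --pt "-0.06 0 0.05 0 0 0 0.2" --pt "-0.06 0 0.05 0 0 0 1" --pt "-0.06 0 0.05 0 0 0 1" --pt "-0.06 0 0.05 0 0 0 1" --pt "-0.06 0 0.05 0 0 0 1" --pt "-0.06 0 0.05 0 0 0 1" --squeeze 30

```text
clock: 3.5
position: [0.5707, -0.0808, 0.0966]
eef_rot: [[0.001, 0.91, 0.415], [1.0, 0.001, -0.004], [-0.004, 0.415, -0.91]]
force: [-0.1, -0.1, 1.4]
grip_width: 0.462
```

Emit:
move_arm --pt "0 0 -0.3 0 0 0 1" --pt "0 0 -0.8 0 0 0 1" --pt "0 0 -1.5 0 0 0 1" --pt "0 0 -2.4 0 0 0 1" --pt "0 0 -3.4 0 0 0 1" --pt "0 0 -4.4 0 0 0 1" --pt "0 0 -5.4 0 0 0 1" --pt "0 0 -6.2 0 0 0 1"

```text
clock: 4.3
position: [0.4928, -0.08, 0.2672]
eef_rot: [[0.001, 0.91, 0.415], [1.0, 0.001, -0.005], [-0.005, 0.415, -0.91]]
force: [1.6, 0.7, -0.3]
grip_width: 0.465
```

```bash
python3 - <<'E'
from h import *
o=get_obs();print(o['grip_width'],o['force'])
for n in("scene",):
    p,d=camera(n); cv2.imwrite(f"pics/{n}3.png",cv2.resize(p[50:350,220:520],None,fx=2,fy=2)[:,:,::-1])
to([.45,.2,.33],tilt(25,5.9)); to([.555,.391,.28],tilt(25,5.9))
E
```

```text
0.46464903863678725 [ 1.56728322  0.68445942 -0.26557262]
shift [9.31, -0.44, -2.67] turn [-0.04, 0.35, -0.65]
shift [15.69, 2.06, 0.27] turn [-0.04, 0.35, -0.65]
```

View pics/scene3.png

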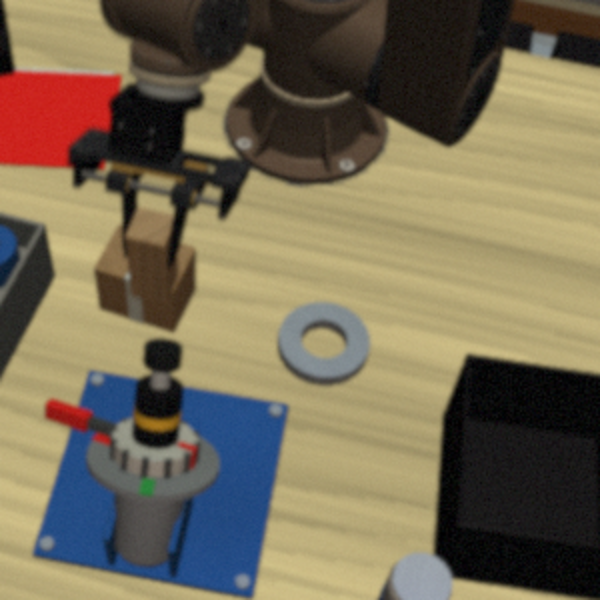

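The block is held upright between the fingers (crop 150,260), and the base is empty. On to the bin.

Emit:
move_arm --pt "1 -0.2 -1 0 0 0 1" --pt "2.2 -0.4 -2 0 0.1 -0.1 1" --pt "3.5 -0.4 -2.6 0 0.2 -0.3 1" --pt "5 -0.4 -2.7 0 0.3 -0.6 1" --pt "6.5 -0.4 -2.7 0 0.3 -0.6 1" --pt "8 -0.4 -2.7 0 0.3 -0.6 1" --pt "9.3 -0.4 -2.7 0 0.3 -0.6 1" --pt "9.3 -0.4 -2.7 0 0.3 -0.6 1"

```text
clock: 5.15
position: [0.4476, 0.2033, 0.3361]
eef_rot: [[-0.098, 0.904, 0.415], [0.995, 0.09, 0.039], [-0.003, 0.417, -0.909]]
force: [-0.5, -1.3, -0.6]
grip_width: 0.457
```

```bash
python3 - <<'E'
from h import *
o=get_obs();print(o['grip_width'],o['force'],o['joint_pos'])
to([.555,.391,.30],tilt(25,5.9)); to([.555,.391,.155],tilt(25,5.9))
E
```

```text
0.45711230948708387 [-0.54764238 -1.27050439 -0.58955756] [ 0.34430738  0.07066018  1.96136966 -0.16226623  0.69805369 -1.22247323]
shift [5.88, 3.3, 2.62] turn [-0.05, 0.03, -0.02]
shift [5.89, 1.28, 7.01] turn [-0.05, 0.03, -0.02]
```

Emit:
move_arm --pt "1 0.6 0.4 0 0 0 1" --pt "2.2 1.3 0.9 0 0 0 1" --pt "3.5 2 1.4 0 0 0 1" --pt "4.8 2.8 2.1 0 0 0 1" --pt "5.9 3.3 2.6 0 0 0 1" --pt "5.9 3.3 2.6 0 0 0 1" --pt "5.9 2.9 3.5 0 0 0 1" --pt "5.9 2.4 4.5 0 0 0 1"

```text
clock: 5.95
position: [0.5517, 0.3906, 0.2425]
eef_rot: [[-0.098, 0.904, 0.416], [0.995, 0.09, 0.039], [-0.002, 0.418, -0.909]]
force: [0.4, -0.4, -0.8]
grip_width: 0.462
```

```bash
python3 - <<'E'
from h import *
o=get_obs();print(o['grip_width'],o['force'])
to([.555,.391,.115],tilt(25,5.9))
for n in("scene","top"):
    p,d=camera(n); cv2.imwrite(f"pics/{n}4.png",p[:,:,::-1])
E
```

```text
0.4616837256883695 [ 0.38329099 -0.41973812 -0.75241349]
shift [0.01, -1.68, 3.71] turn [-0.04, 0.03, -0.03]
```

View pics/scene4.png

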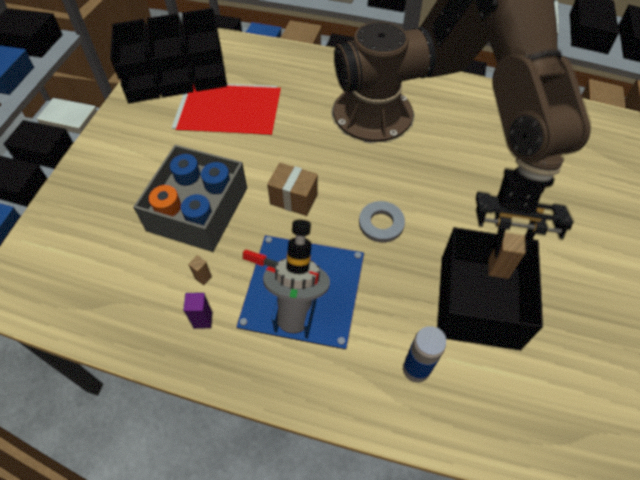

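The block hangs over the bin (510,255). I lower and release.

Emit:
move_arm --pt "0 -0.3 0.7 0 0 0 1" --pt "0 -0.7 1.5 0 0 0 1" --pt "0 -1.1 2.4 0 0 0 1" --pt "0 -1.5 3.2 0 0 0 1" --pt "0 -1.7 3.7 0 0 0 1" --pt "0 -1.7 3.7 0 0 0 1" --pt "0 -1.7 3.7 0 0 0 -0.3" --pt "0 -1.7 3.7 0 0 0 -0.3"

```text
clock: 6.85
position: [0.55, 0.3886, 0.1182]
eef_rot: [[-0.097, 0.906, 0.411], [0.995, 0.091, 0.035], [-0.005, 0.412, -0.911]]
force: [0.2, 0.4, -0.0]
grip_width: 0.578
```

Emit:
move_arm --pt "0 0 0 0 0 0 -0.6" --pt "0 0 0 0 0 0 -0.6" --pt "0 0.4 -1 0 0 0 -0.6" --pt "0 1 -2.2 0 0 0 -0.6" --pt "0 1.6 -3.5 0 0 0 -0.6" --pt "0 2.2 -4.8 0 0 0 -0.6" --pt "0 2.6 -5.8 0 0 0 -0.6" --pt "0 3.1 -6.7 0 0 0 -0.6"

```text
clock: 7.65
position: [0.5512, 0.3899, 0.3424]
eef_rot: [[-0.098, 0.906, 0.412], [0.995, 0.091, 0.037], [-0.004, 0.414, -0.91]]
force: [0.6, 0.1, -1.6]
grip_width: 0.801
```

```bash
python3 - <<'E'
from h import *
o=get_obs();print(o['grip_width'],o['force'])
for n in("scene","top"):
    p,d=camera(n); cv2.imwrite(f"pics/{n}5.png",p[:,:,::-1])
E
```

```text
0.8007913603939204 [ 0.55444835  0.09187568 -1.63540661]
```

View pics/scene5.png

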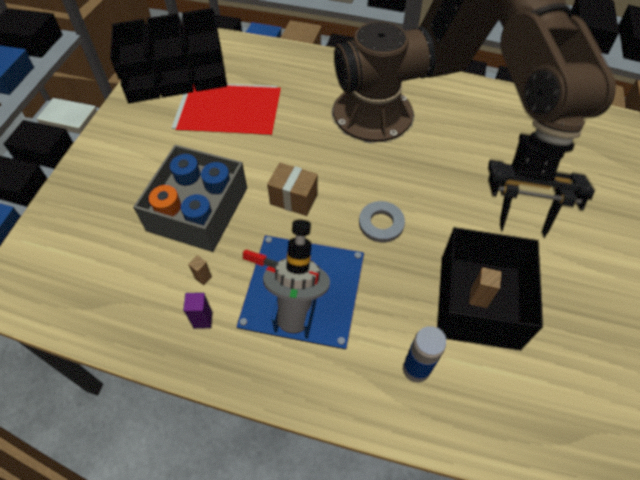

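The block rests inside the bin (485,288). Next I work out the handle geometry in the collar's plane.

```bash
cat >> h.py <<'E'
yaw=np.radians(4.78)
O=np.array([.6825,-.0234,.140]); Rh=np.array([[np.cos(yaw),-np.sin(yaw),0],[np.sin(yaw),np.cos(yaw),0],[0,0,1]])
nA=Rh@np.array([-.5,0,np.sqrt(.75)]); fr=Rh@np.array([-np.sqrt(.75),0,-.5]); rt=Rh@np.array([0,-1.,0])
def cyl(P):
    d=P-O; return np.c_[d@nA,np.hypot(d@fr,d@rt),np.arctan2(d@rt,d@fr)]
def marks(n,p,D):
    uv,P=cloud(n,D); H=cv2.cvtColor(p,cv2.COLOR_RGB2HSV)[uv[:,1],uv[:,0]].astype(int); C=cyl(P)
    near=(abs(C[:,0])<.05)&(C[:,1]<.16)
    red=near&((H[:,0]<6)|(H[:,0]>174))&(H[:,1]>140)
    gr=near&(H[:,0]>45)&(H[:,0]<75)&(H[:,1]>110)
    g=C[red&(C[:,1]>.082)]; 
    if len(g): 
        print(n,"grip n",len(g),"axial pct",np.percentile(g[:,0],[5,50,95]).round(4),"r",np.percentile(g[:,1],[2,50,98]).round(4),"psi",np.median(g[:,2]).round(3),"q",(1.2-np.median(g[:,2])).round(3))
        t=g[g[:,0]>np.percentile(g[:,0],50)]; print("  upper half psi",t[:,2].mean().round(3))
    l=C[red&(C[:,1]<.055)]
    if len(l): print("  redline ax",np.median(l[:,0]).round(4),"r",np.median(l[:,1]).round(4),"psi",np.median(l[:,2]).round(3),len(l))
    for nm,s in(("front",abs(C[:,2])<1),("back",abs(C[:,2])>2)):
        a=C[gr&s]
        if len(a): x=a[:,2] if nm=="front" else np.mod(a[:,2],2*np.pi); print("  green",nm,len(a),"ax",np.median(a[:,0]).round(4),"r",np.median(a[:,1]).round(4),"psi",np.mean(x).round(3))
E
python3 - <<'E'
from h import *
for n in("top","scene"):
    f=np.load(n+"0.npz"); marks(n,f['p'],f['d'])
E
```

```text
top grip n 181 axial pct [0.0138 0.0224 0.0263] r [0.083  0.1073 0.1317] psi 1.315 q -0.115
  upper half psi 1.294
  redline ax 0.0232 r 0.0414 psi -1.803 42
  green front 61 ax -0.0016 r 0.0675 psi 0.075
  green back 74 ax -0.0024 r 0.0587 psi 3.257
scene grip n 197 axial pct [0.0055 0.0168 0.024 ] r [0.0833 0.106  0.1313] psi 1.364 q -0.164
  upper half psi 1.354
  redline ax 0.0192 r 0.0456 psi -1.868 41
  green back 52 ax -0.0013 r 0.0609 psi 3.233
```

```bash
python3 - <<'E'
from h import *
for n in("top","scene"):
    f=np.load(n+"0.npz"); p,D=f['p'],f['d']; uv,P=cloud(n,D)
    C=cyl(P); d=P-O
    m=(C[:,0]>.13)&(C[:,0]<.16)&(C[:,1]<.05); q=d[m]; print(n,m.sum(),"axial max",np.percentile(C[m,0],95),"fr,rt",(q@fr).mean(),(q@rt).mean())
    t=m&(C[:,0]>np.percentile(C[m,0],95)-.006); q=d[t]; print("  top fr,rt",(q@fr).mean(),(q@rt).mean(),np.ptp(q@fr),np.ptp(q@rt))
    # flange: points at axial ~-.002, r 55..80
    H=cv2.cvtColor(p,cv2.COLOR_RGB2HSV)[uv[:,1],uv[:,0]].astype(int)
    m=(abs(C[:,0]+.001)<.008)&(C[:,1]<.085)&(C[:,1]>.05)&(H[:,1]<70)
    q=np.c_[d@fr,d@rt][m]; (c,r)=cv2.minEnclosingCircle((q*1000).astype(np.float32)); print("  flange",c,r,m.sum())
    A=np.c_[q,np.ones(len(q))]; k=np.linalg.lstsq(A,(d@nA)[m],rcond=None)[0]; print("  plane slopes",k)
E
```

```text
top 132 axial max 0.1338433143909684 fr,rt 0.0006838686553172457 -0.0002616698265295883
  top fr,rt 0.0006838686553172457 -0.0002616698265295883 0.037991878113678296 0.0354742094008976
  flange (0.8055886030197144, 1.1373900175094604) 72.64131927490234 1284
  plane slopes [ 0.00065665  0.00095581 -0.00404097]
scene 84 axial max 0.13185202807184432 fr,rt -0.002148035223762795 8.289950338514961e-05
  top fr,rt -0.002148035223762795 8.289950338514961e-05 0.03504579986319202 0.033484112094459506
  flange (-1.0294708013534546, 3.406748056411743) 75.00794982910156 724
  plane slopes [ 0.01460272  0.00415455 -0.0034577 ]
```

```bash
cat >> h.py <<'E'
def hp(psi,ax=.013,r=.110):
    e=fr*np.cos(psi)+rt*np.sin(psi); T=-fr*np.sin(psi)+rt*np.cos(psi); z=-nA
    return O+nA*ax+r*e, np.c_[T,np.cross(z,T),z]
E
python3 - <<'E'
from h import *
P,R=hp(1.315,.24); print(P,R.round(2).tolist(),hp(1.315)[0],hp(.1)[0]); to(P,R)
to([.44,.1,.40],R)
E
```

```text
[ 0.54776623 -0.1414588   0.33393022] [[0.86, -0.14, 0.5], [-0.18, -0.98, 0.04], [0.48, -0.13, -0.87]] [ 0.66087148 -0.13200085  0.13734246] [ 0.5824805  -0.04278372  0.0965331 ]
shift [-17.63, -1.9, -0.63] turn [-0.5, 0.57, 13.17]
shift [-9.27, -3.5, -3.81] turn [-0.5, 0.57, 13.17]
```

Emit:
move_arm --pt "-1 -0.5 -0.7 0 0 1 -0.6" --pt "-2.2 -1 -1.4 -0.1 0.1 2 -0.6" --pt "-3.5 -1.6 -2 -0.1 0.1 3 -0.6" --pt "-4.8 -2.2 -2.6 -0.2 0.2 4 -0.6" --pt "-6 -2.7 -3.1 -0.2 0.2 5 -0.6" --pt "-7.2 -3 -3.5 -0.2 0.3 6 -0.6" --pt "-8.3 -3.3 -3.8 -0.3 0.3 7 -0.6" --pt "-9.3 -3.5 -3.8 -0.3 0.3 8 -0.6"

```text
clock: 8.55
position: [0.436, 0.0977, 0.4057]
eef_rot: [[0.747, 0.473, 0.466], [0.509, -0.859, 0.057], [0.428, 0.195, -0.883]]
force: [1.4, 0.8, -0.0]
grip_width: 0.802
```

```bash
python3 - <<'E'
from h import *
print(get_obs()['joint_pos'])
P,R=hp(1.315,.24); to(P,R)
E
```

```text
[ 0.05499754 -0.09769945  1.95395207  0.04347305  0.79759009 -0.51629465]
shift [-2.3, 8.14, 3.2] turn [-0.16, 0.24, 5.13]
```

Emit:
move_arm --pt "-0.3 1.2 0.3 0 0 0.8 -0.5" --pt "-0.6 2.6 0.6 0 0.1 1.7 -0.5" --pt "-1 4 1 -0.1 0.1 2.6 -0.5" --pt "-1.5 5.4 1.6 -0.1 0.2 3.5 -0.5" --pt "-1.9 6.8 2.3 -0.1 0.2 4.3 -0.5" --pt "-2.3 8.1 3.2 -0.2 0.2 5.1 -0.5" --pt "-2.3 8.1 3.2 -0.2 0.2 5.1 -0.5"

```text
clock: 9.25
position: [0.5451, -0.1444, 0.335]
eef_rot: [[0.859, -0.145, 0.491], [-0.186, -0.982, 0.034], [0.477, -0.12, -0.87]]
force: [-0.3, 0.2, -0.8]
grip_width: 0.748
```

```bash
python3 - <<'E'
from h import *
print(get_obs()['joint_pos'])
for n in("scene","top"):
    p,d=camera(n); cv2.imwrite(f"pics/{n}6.png",cv2.resize(p[100:400,170:470],None,fx=2,fy=2)[:,:,::-1])
P,R=hp(1.315); to(P,R)
E
```

```text
[-0.49270035  0.16974951  1.87280492  0.42080937  0.69707029 -0.58471235]
shift [0.09, -0.05, 7.53] turn [0.05, 0.04, 0.02]
```

View pics/scene6.png

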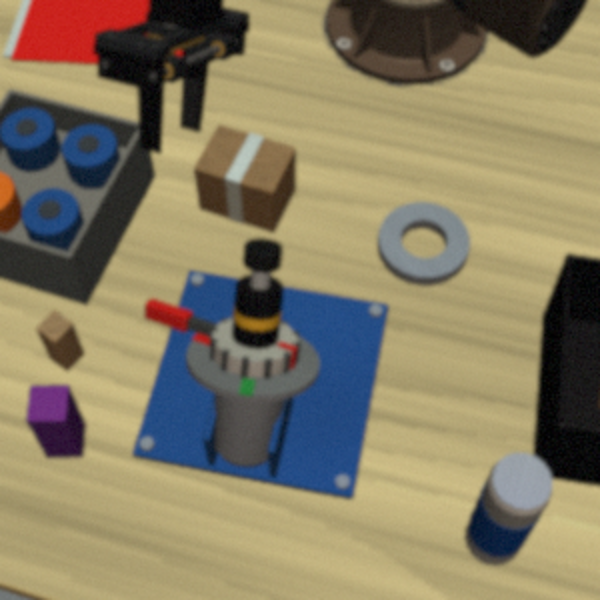

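View pics/top6.png

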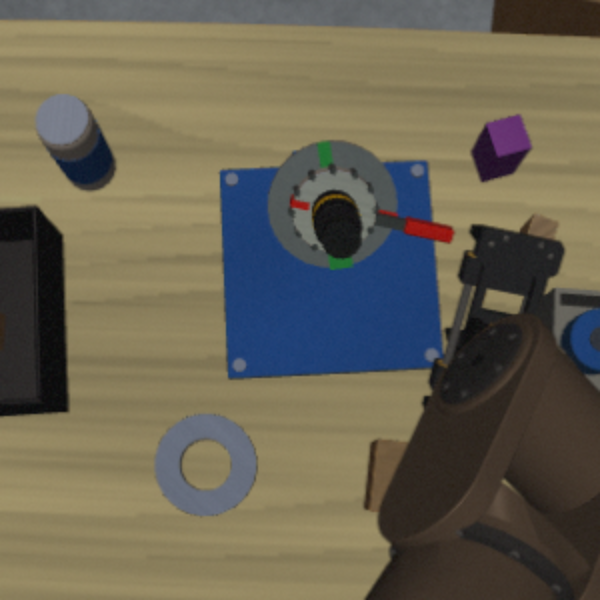

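The jaws are above and in front of the handle (handle at top crop 430,230), and the body is clear of the damper and crate. I descend along the collar axis.

Emit:
move_arm --pt "0.1 0 1.2 0 0 0 -0.2" --pt "0.1 0 2.5 0 0 0 -0.2" --pt "0.1 0 3.8 0 0 0 -0.1" --pt "0.1 0 5 0 0 0 0" --pt "0.1 0 6 0 0 0 0" --pt "0.1 0 6.8 0 0 0 0" --pt "0.1 0 7.3 0 0 0 0" --pt "0.1 0 7.5 0 0 0 0"

```text
clock: 10.15
position: [0.6575, -0.1323, 0.1428]
eef_rot: [[0.86, -0.136, 0.492], [-0.177, -0.984, 0.037], [0.479, -0.118, -0.87]]
force: [-0.4, 0.0, -0.0]
grip_width: 0.501
```

```bash
python3 - <<'E'
from h import *
print(get_obs()['force'])
for n in("scene","top"):
    p,d=camera(n); cv2.imwrite(f"pics/{n}7.png",cv2.resize(p[150:350,220:420],None,fx=3,fy=3)[:,:,::-1]); marks(n,p,d)
P,R=hp(1.315); to(P,R)
E
```

```text
[-0.36969065  0.00921547 -0.0486352 ]
scene grip n 157 axial pct [0.0056 0.0194 0.0318] r [0.0827 0.0992 0.1127] psi 1.37 q -0.17
  upper half psi 1.389
  redline ax 0.0208 r 0.0455 psi -1.881 39
  green back 49 ax -0.0015 r 0.0598 psi 3.246
top grip n 54 axial pct [0.0133 0.0223 0.026 ] r [0.0823 0.0895 0.1225] psi 1.338 q -0.138
  upper half psi 1.304
  redline ax 0.0237 r 0.0413 psi -1.8 41
  green front 60 ax -0.0022 r 0.0678 psi 0.078
  green back 76 ax -0.0019 r 0.0583 psi 3.26
shift [-0.0, -0.01, 0.04] turn [0.05, 0.04, 0.03]
```

View pics/scene7.png

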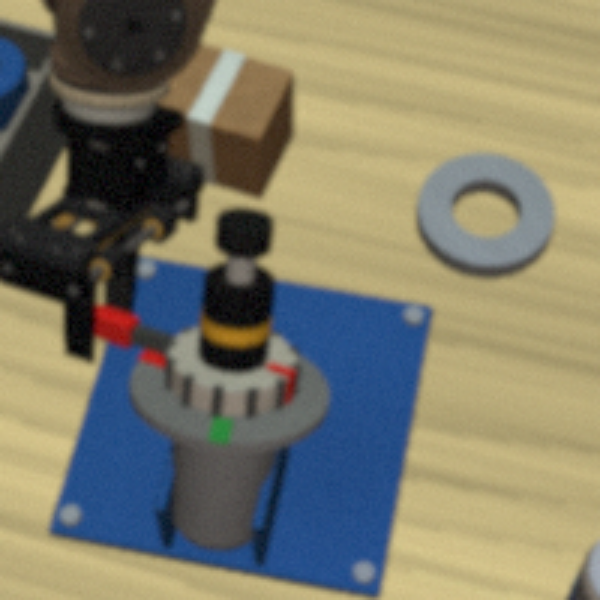

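View pics/top7.png

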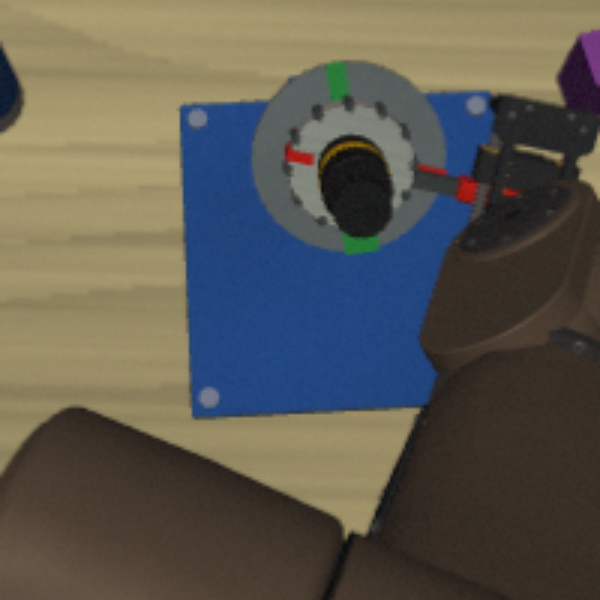

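The handle sits between the jaws. I close to a loose fit around the bar, then sweep the arc in stages.

Emit:
move_arm --pt "0 0 0 0 0 0 0.3" --pt "0 0 0 0 0 0 0.56" --pt "0 0 0 0 0 0 0.56" --pt "0 0 0 0 0 0 0.56" --pt "0 0 0 0 0 0 0.56" --squeeze 6

```text
clock: 10.75
position: [0.6573, -0.1329, 0.1439]
eef_rot: [[0.859, -0.137, 0.493], [-0.178, -0.983, 0.036], [0.48, -0.118, -0.869]]
force: [-0.7, 0.1, 0.1]
grip_width: 0.227
```

Emit:
move_arm --pt "-0.26 -0.01 0 0 0 0.5 0.56" --pt "-0.51 -0.04 0 0 0 1 0.56" --pt "-0.76 -0.08 0 0 0 1.5 0.56" --pt "-1.01 -0.14 0 0 0 2 0.56" --pt "-1.26 -0.22 0 0 0 2.5 0.56" --pt "-1.5 -0.32 0 0 0 3 0.56" --pt "-1.73 -0.43 0 0 0 3.5 0.56" --pt "-1.95 -0.56 0 0 0 4 0.56"

```text
clock: 11.55
position: [0.6095, -0.1064, 0.1179]
eef_rot: [[0.653, -0.574, 0.494], [-0.674, -0.738, 0.035], [0.344, -0.355, -0.869]]
force: [2.2, -0.4, -0.3]
grip_width: 0.219
```

```bash
python3 - <<'E'
from h import *
o=get_obs(); print(o['force'],o['grip_width'],o['joint_pos'])
g=o['position']+.006*o['eef_rot'][:,2]; print("tool psi",cyl(g[None]).round(4))
for n in("scene","top"):
    p,d=camera(n); cv2.imwrite(f"pics/{n}8.png",cv2.resize(p[150:350,220:420],None,fx=3,fy=3)[:,:,::-1]); marks(n,p,d)
for ps in (.755,.2,.1): to(*hp(ps))
E
```

```text
[ 2.21178777 -0.44309854 -0.34709931] 0.21947643123968852 [-0.36348133  0.54551503  2.00806819  1.09062773  0.23651506 -0.66000498]
tool psi [[0.0148 0.1109 0.7638]]
scene grip n 115 axial pct [0.0069 0.0204 0.0332] r [0.0823 0.0983 0.1144] psi 0.858 q 0.342
  upper half psi 0.826
  redline ax 0.0187 r 0.0463 psi -2.369 54
  green back 50 ax -0.0018 r 0.0606 psi 3.218
top grip n 60 axial pct [0.0176 0.0229 0.0266] r [0.0822 0.0902 0.1112] psi 0.754 q 0.446
  upper half psi 0.751
  redline ax 0.022 r 0.043 psi -2.311 53
  green front 59 ax -0.0022 r 0.067 psi 0.076
  green back 74 ax -0.0019 r 0.058 psi 3.263
shift [-0.0, -0.02, 0.06] turn [0.06, 0.01, 0.04]
shift [-1.93, -0.58, 0.05] turn [0.06, -0.01, 4.01]
shift [-2.23, -0.79, 0.05] turn [0.06, -0.01, 4.73]
```

View pics/scene8.png

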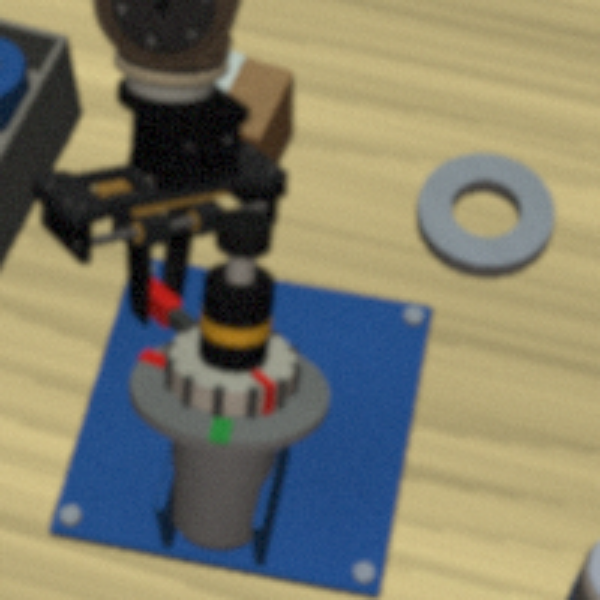

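The red line is rotating towards the green mark. Joint 5 is at 0.24, near its lower limit (0.06), so I bring the tool 10° more upright as the sweep goes on.

```bash
cat >> h.py <<'E'
def hpt(psi,tau,ax=.013,r=.110):
    P,R=hp(psi,ax,r); t=tilt(30-tau,4.78)[:,2]; z0=R[:,2]; w=np.cross(z0,t); w=w/np.linalg.norm(w)*np.radians(tau) if tau else w*0
    return P,Rn.from_rotvec(w).as_matrix()@R
E
python3 - <<'E'
from h import *
for ps,t in ((.7,3),(.62,6),(.54,8),(.46,10)): to(*hpt(ps,t))
E
```

```text
shift [-0.19, -0.04, 0.06] turn [-0.22, -0.24, 0.43]
shift [-0.48, -0.08, 0.06] turn [-0.52, -0.47, 1.0]
shift [-0.76, -0.13, 0.06] turn [-0.73, -0.6, 1.57]
shift [-1.04, -0.21, 0.06] turn [-0.97, -0.72, 2.14]
```

Emit:
move_arm --pt "-0.1 0 0.03 -0.1 -0.1 0.2 0.56" --pt "-0.2 -0.04 0.05 -0.2 -0.2 0.4 0.56" --pt "-0.34 -0.06 0.05 -0.35 -0.35 0.7 0.56" --pt "-0.48 -0.08 0.05 -0.5 -0.45 1 0.56" --pt "-0.62 -0.1 0.05 -0.6 -0.55 1.3 0.56" --pt "-0.76 -0.13 0.05 -0.75 -0.6 1.6 0.56" --pt "-0.9 -0.17 0.05 -0.85 -0.65 1.85 0.56" --pt "-1.04 -0.21 0.05 -1 -0.7 2.1 0.56"

```text
clock: 12.45
position: [0.5935, -0.0806, 0.1082]
eef_rot: [[0.493, -0.801, 0.34], [-0.855, -0.518, 0.021], [0.159, -0.301, -0.94]]
force: [3.3, -1.3, 0.9]
grip_width: 0.223
```

```bash
python3 - <<'E'
from h import *
o=get_obs(); print(o['force'],o['grip_width'],o['joint_pos'])
g=o['position']+.006*o['eef_rot'][:,2]; print("tool psi",cyl(g[None]).round(4))
for n in("scene","top"):
    p,d=camera(n); marks(n,p,d)
for ps in (.46,.4,.34,.28,.22,.16,.1): to(*hpt(ps,10))
E
```

```text
[ 3.31053932 -1.3013278   0.8588724 ] 0.22319846594178785 [-0.29474086  0.54718627  1.96438638  0.38255184  0.32514013  0.38354491]
tool psi [[0.0133 0.1097 0.469 ]]
scene grip n 93 axial pct [0.0093 0.0228 0.0387] r [0.0829 0.0978 0.124 ] psi 0.561 q 0.639
  upper half psi 0.557
  redline ax 0.0213 r 0.0459 psi -2.669 52
  green front 1 ax 0.0471 r 0.0976 psi 0.706
  green back 51 ax -0.0013 r 0.0602 psi 3.241
  redline ax 0.0227 r 0.0432 psi -2.609 51
  green front 59 ax -0.0023 r 0.0678 psi 0.08
  green back 74 ax -0.0016 r 0.0585 psi 3.251
shift [-0.01, 0.01, 0.01] turn [0.03, -0.03, 0.05]
shift [-0.23, 0.0, 0.03] turn [0.03, -0.03, 0.48]
shift [-0.45, -0.02, 0.04] turn [0.03, -0.03, 0.91]
shift [-0.67, -0.06, 0.05] turn [0.03, -0.04, 1.34]
shift [-0.88, -0.1, 0.06] turn [0.03, -0.04, 1.77]
shift [-1.09, -0.17, 0.06] turn [0.03, -0.04, 2.2]
shift [-1.3, -0.24, 0.07] turn [0.03, -0.04, 2.63]
```

Emit:
move_arm --pt "-0.23 0 0.03 0 0 0.5 0.56" --pt "-0.45 -0.02 0.04 0 0 0.9 0.56" --pt "-0.67 -0.06 0.05 0 0 1.3 0.56" --pt "-0.88 -0.1 0.06 0 0 1.75 0.56" --pt "-1.02 -0.14 0.06 0 0 2 0.56" --pt "-1.16 -0.19 0.06 0 0 2.3 0.56" --pt "-1.16 -0.19 0.06 0 0 2.3 0.56"

```text
clock: 13.25
position: [0.5813, -0.0474, 0.1026]
eef_rot: [[0.218, -0.915, 0.34], [-0.974, -0.224, 0.022], [0.056, -0.336, -0.94]]
force: [0.4, 1.0, -0.6]
grip_width: 0.222
```

```bash
cat >> h.py <<'E'
def rem(tag=None):
    out=[]
    for n in("scene","top"):
        S=[[],[]]
        for k in range(3):
            p,D=camera(n); uv,P=cloud(n,D); H=cv2.cvtColor(p,cv2.COLOR_RGB2HSV)[uv[:,1],uv[:,0]].astype(int); C=cyl(P)
            b=np.mod(C[:,2],2*np.pi); near=(abs(C[:,0])<.04)&(abs(b-np.pi)<1.5)
            red=near&((H[:,0]<6)|(H[:,0]>174))&(H[:,1]>140)&(C[:,1]<.055)
            gr=near&(H[:,0]>45)&(H[:,0]<75)&(H[:,1]>110)&(C[:,1]>.045)
            S[0].append(b[red].mean());S[1].append(b[gr].mean())
        r,g=np.mean(S,1); print(n,"red",r.round(3),"green",g.round(3),"remaining",(r-g).round(3)); out.append(r-g)
        if tag: cv2.imwrite(f"pics/{n}{tag}.png",cv2.resize(p[160:300,240:400],None,fx=5,fy=4.28,interpolation=cv2.INTER_CUBIC)[:,:,::-1]) if n=="top" else cv2.imwrite(f"pics/{n}{tag}.png",cv2.resize(p[200:340,220:380],None,fx=4,fy=4,interpolation=cv2.INTER_CUBIC)[:,:,::-1])
    print("mean",np.mean(out).round(3))
E
python3 - <<'E'
from h import *
o=get_obs(); print(o['force'],o['grip_width'],o['joint_pos'])
g=o['position']+.006*o['eef_rot'][:,2]; print("tool psi",cyl(g[None]).round(4))
rem("9")
for ps in (.14,.1,.08,.06,.04): to(*hpt(ps,10))
E
```

```text
[ 0.43953812  0.95153749 -0.63629067] 0.22184942302763583 [-0.23797403  0.5408513   2.00811264  0.3784194   0.27900407  0.75495993]
tool psi [[0.0131 0.1099 0.1412]]
scene red 3.279 green 3.237 remaining 0.042
top red 3.308 green 3.25 remaining 0.058
mean 0.05
shift [-0.01, 0.0, 0.01] turn [0.02, -0.04, 0.05]
shift [-0.16, -0.0, 0.01] turn [0.02, -0.04, 0.33]
shift [-0.23, -0.01, 0.01] turn [0.02, -0.04, 0.48]
shift [-0.3, -0.01, 0.01] turn [0.02, -0.04, 0.62]
shift [-0.37, -0.02, 0.01] turn [0.02, -0.04, 0.76]
```

View pics/scene9.png

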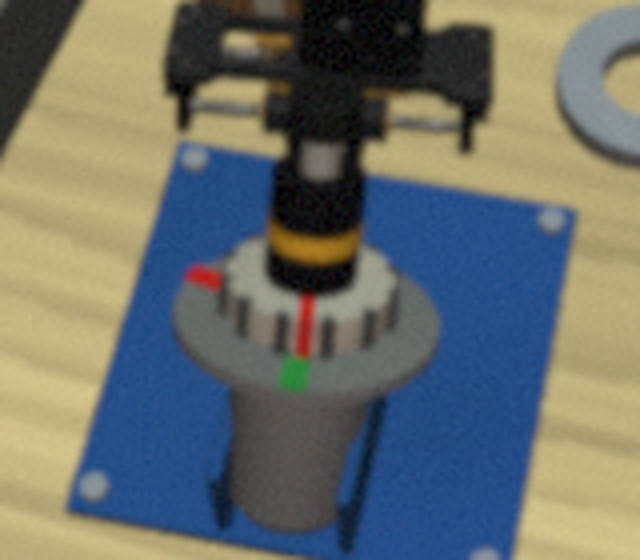

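View pics/top9.png

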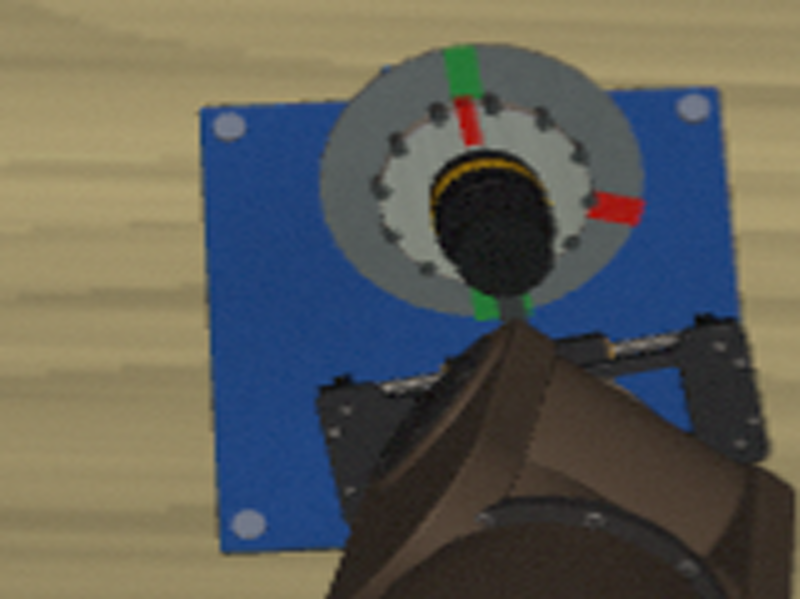

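The red line is slightly to the clockwise-short side of the green mark (scene 307,320 vs 295,375) and about 0.05 rad remains. One small nudge.

Emit:
move_arm --pt "-0.06 0 0 0 0 0.12 0.56" --pt "-0.12 0 0 0 0 0.24 0.56" --pt "-0.18 0 0.01 0 0 0.36 0.56" --pt "-0.18 0 0.01 0 0 0.36 0.56" --pt "-0.18 0 0.01 0 0 0.36 0.56"

```text
clock: 14.05
position: [0.5802, -0.0421, 0.1021]
eef_rot: [[0.171, -0.925, 0.339], [-0.984, -0.174, 0.022], [0.038, -0.338, -0.94]]
force: [0.5, -0.0, -0.1]
grip_width: 0.219
```

```bash
python3 - <<'E'
from h import *
o=get_obs(); print(o['force'],o['grip_width'])
g=o['position']+.006*o['eef_rot'][:,2]; print("tool psi",cyl(g[None]).round(4))
rem("10")
E
```

```text
[ 0.46137877 -0.0380944  -0.08925234] 0.21883949485154866
tool psi [[0.013  0.1101 0.0923]]
scene red 3.247 green 3.234 remaining 0.013
top red 3.261 green 3.253 remaining 0.008
mean 0.011
```

View pics/scene10.png

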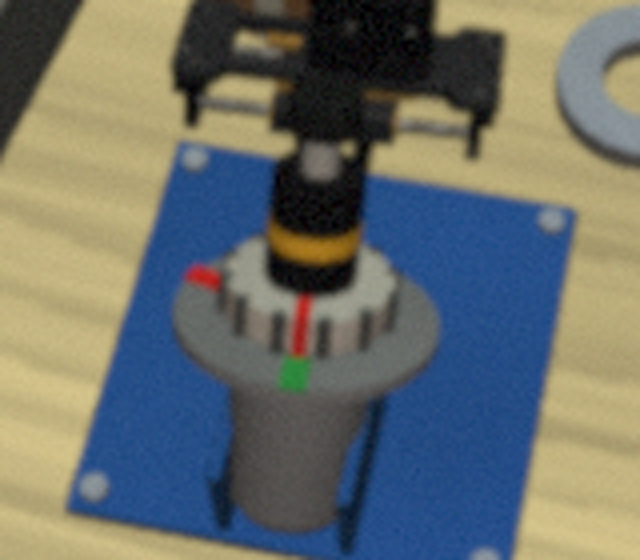

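View pics/top10.png

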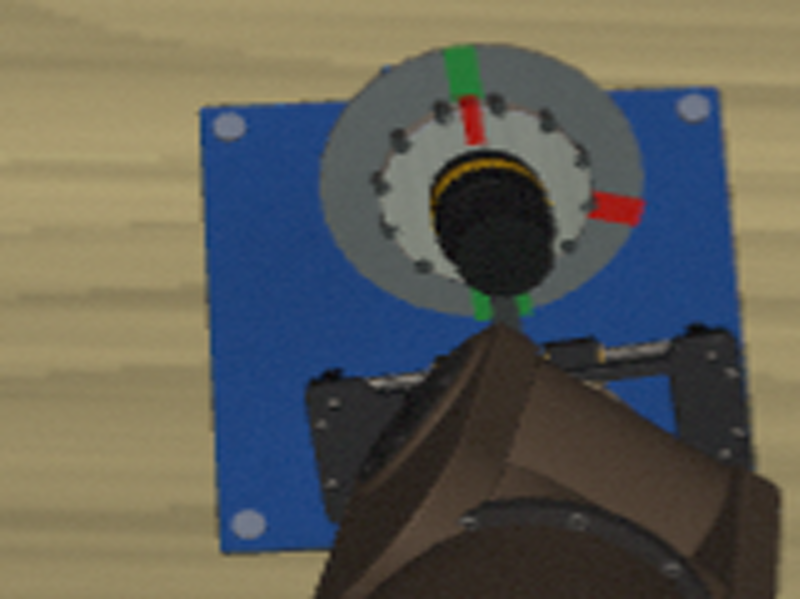

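Both views now give about 0.01 rad left. I finish with a ~1 mm nudge, open, and withdraw upwards and outwards.

Emit:
move_arm --pt "-0.04 0 0 0 0 0.07 0.56" --pt "-0.04 0 0 0 0 0.07 0.56" --pt "-0.04 0 0 0 0 0.07 0.56" --pt "0 0 0 0 0 0 0.3" --pt "0 0 0 0 0 0 0" --pt "0 0 0 0 0 0 0" --pt "0 0 0 0 0 0 0"

```text
clock: 15.05
position: [0.5801, -0.0421, 0.1019]
eef_rot: [[0.171, -0.925, 0.339], [-0.984, -0.174, 0.022], [0.038, -0.337, -0.941]]
force: [-0.4, -0.2, -0.2]
grip_width: 0.48
```

Emit:
move_arm --pt "0 0.1 -0.4 0 0 0 0" --pt "0 0.4 -1.2 0 0 0 0" --pt "0 0.8 -2.2 0 0 0 0" --pt "0 1.2 -3.2 0 0 0 0" --pt "0 1.6 -4.2 0 0 0 0" --pt "0 2 -5.2 0 0 0 0" --pt "0 2.4 -6 0 0 0 0"

```text
clock: 15.75
position: [0.4509, -0.0587, 0.2487]
eef_rot: [[0.171, -0.925, 0.34], [-0.984, -0.174, 0.022], [0.039, -0.338, -0.94]]
force: [0.4, -0.6, 0.3]
grip_width: 0.5
```

```bash
python3 - <<'E'
from h import *
o=get_obs(); print(o['force'],o['grip_width'],o['position'],o['joint_pos'])
rem("11")
p,d=camera("top"); cv2.imwrite("pics/topfull11.png",p[:,:,::-1]); marks("top",p,d)
E
```

```text
[ 0.38983214 -0.57020298  0.28225212] 0.5003527108617662 [ 0.45094187 -0.05868399  0.24871325] [-0.35059621  0.1361018   2.13301069  0.25808011  0.56746004  0.84454909]
scene red 3.221 green 3.234 remaining -0.013
top red 3.252 green 3.257 remaining -0.004
mean -0.009
top grip n 145 axial pct [0.019  0.0229 0.0264] r [0.0824 0.1081 0.1336] psi 0.097 q 1.103
  upper half psi 0.103
  redline ax 0.0221 r 0.0434 psi -2.995 51
  green front 36 ax -0.002 r 0.0667 psi 0.054
  green back 74 ax -0.0014 r 0.0584 psi 3.256
```

View pics/topfull11.png

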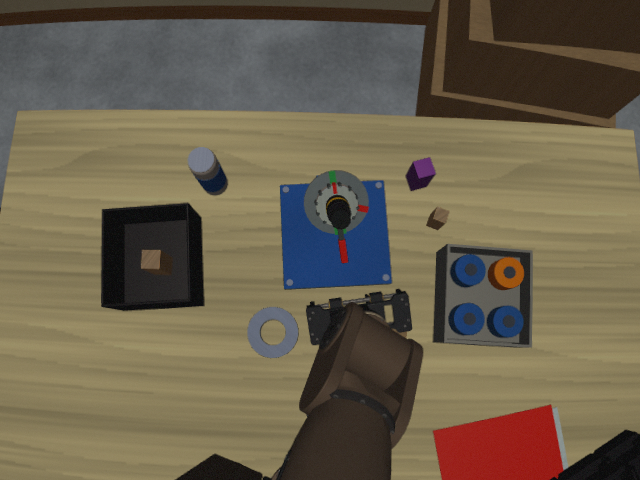

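View pics/scene11.png

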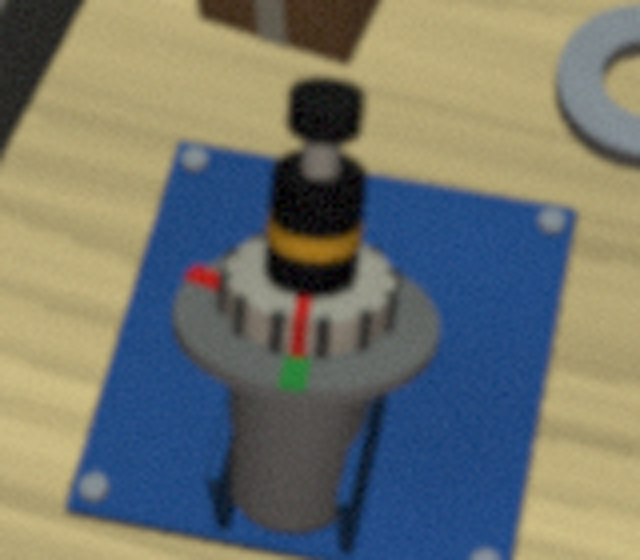

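```bash
python3 - <<'E'
import cv2
p=cv2.imread("pics/topfull11.png"); cv2.imwrite("pics/crop12.png",cv2.resize(p[160:280,280:400],None,fx=5,fy=5,interpolation=cv2.INTER_CUBIC))
E
```

```text
(no output)
```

View pics/crop12.png

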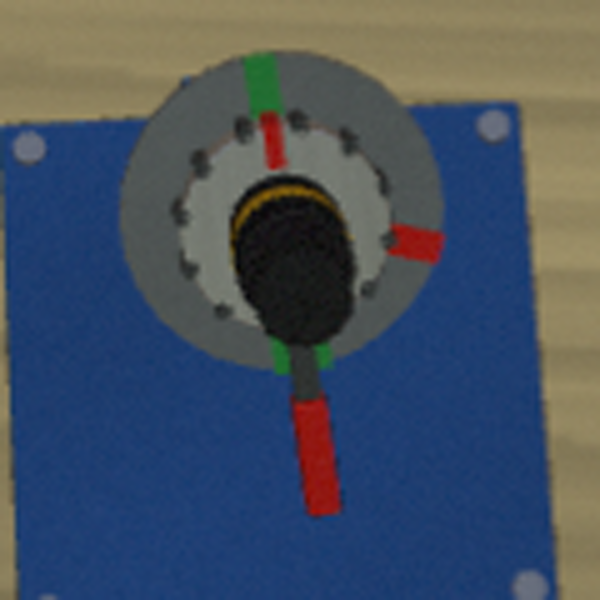

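The handle arm (crop 305,375) is centred on the front green stripe (274–332), and the red line meets the back mark. The block is in the bin and the bystanders have not moved.

```bash
python3 - <<'E'
from rig import *
print(hand_in())
E
```

```text
the job is handed in; nothing more can be done
None
```

The block is in the scrap bin and the lock collar is turned to its green mark. I handed the job in at about 16 s on the robot's clock.

- **Block:** I gripped the wooden block with the tool tilted to clear the damper and set it in the bin. In the last top picture it lies inside the bin at (150,260).
- **Collar:** I turned the handle clockwise with the jaws loosely around the bar.
    - The red line is within about 0.01 rad of the back green mark (scene view -0.013, top view -0.004).
    - From above, the handle arm sits centred on the front green stripe (305 against 303 in the crop).
    - The total turn measured 1.19 rad in one view and 1.23 in the other, about 1.21 against the 1.20 wanted.
- **Disagreement:** One automatic reading put the front stripe about 0.05 rad off the handle. The handle and damper partly hide the stripe there, so I trusted the picture and the back mark instead.
- **Everything else:** Nothing else appeared moved. In the last top picture the carton is hidden under the arm; the scene view shows only part of it. The wrist force stayed under about 4 N in every reading I took, and the gripper was well clear of everything at the end.

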